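# Seat a filter cartridge in the leak-test head and hold it

## Robot

A 6-joint arm with a two-finger parallel gripper is mounted at the origin on the work surface. World frame = base frame: x ahead of the robot, y to its left, z up, the work surface at z = 0. Lengths are in m, angles in degrees, forces in N, time in s.
With the tool pointing down it reaches from about 0.325 to 0.9 m from the base axis. Payload 6.1 kg.
Tool frame: the origin (TCP) lies on the front face of the gripper's body, between the roots of the fingers; the fingertips stand 73 mm ahead of it and the grasp point (between the pads) lies 54 mm ahead of it; x points along the fingers, y is the direction in which the jaws open and shut, and the axes are right-handed (so a half turn about x gives the same grasp; the last joint's range is limited). The gripper opens to 85 mm and grips with 20 to 120 N. Pads are 22 mm wide; open, the fingers measure 114 mm over their backs; the gripper's body (76 mm by 85 mm) begins 54 mm behind the grasp point. The pads swing forward as they close: fully open they stand 13 mm farther back than shut.
Start: joints at [67.489, 12.628, 87.462, -0, 79.91, -7.225], TCP at [0.165, 0.603, 0.304] pointing down, gripper open.
Joint ranges: [-170.65, 170.65], [-52.31, 119.04], [5.05, 147.46], [-71.25, 251.25], [11.57, 151.72], [-153.62, 153.62]. Speed limits (degrees/s): [147.25, 147.25, 172.46, 180, 180, 180].

## Interface

Orientations are given as a 3x3 rotation matrix whose columns are the frame's x, y, z axes.
In Python, from cell import bot gives the robot as it stands. The module is installed in compiled form; this text tells all that it offers.
- The arm moves only by the tool play_rows, never from a script. Its argument "moves" is one flat list of numbers, 7 for each row, row after row: the shift along the tool's x, y, z in m, then the turn, a rotation vector about the tool's x, y, z in degrees, then the finger opening in m, from 0 to 0.0854. In form: [tx, ty, tz, rx, ry, rz, gripper, tx, ty, tz, rx, ry, rz, gripper, ...]. A call has 1 to 8 rows; each row shifts and turns the commanded pose from where the row before left it, along the tool's axes as they then stand; what a row does not reach is not made up. A row lasts 1/8 s, in which the tool goes at most 62.5 mm and 10.7 degrees, less where a joint would pass 70% of its speed; a pose out of reach is approached as far as the arm can. A call is refused whole if a number of a shift passes 0.0625 or a number of a turn 10.7, either way. A call with a gripper value outside its range is refused whole. The fingers move at their own pace and stop on an object; "force" is the grip in N (left out, the last holds). Time passes only in rows, so rows that do not move let the fingers close. It gives the time, the measured TCP pose, the force and the opening at its end, in the units of the state.
- bot.get_obs(): the state, without advancing time (a new reading comes with each control period).
- bot.camera(name): name is "side" or "top"; returns a dict with "frame" (420x560x3 uint8, blue, green, red), "mtx" (3x3 intrinsics, pixels), "k1" (the pictures are not rectified: a ray, as slopes to the right and down, at radius r is drawn at 1 + k1 r^2 times it, then the intrinsics apply), "origin" and "rotation" of the camera in the world. Camera axes: x right, y up, looking along -z (the intrinsics and any distortion apply to the point x, -y, -z); pixel columns grow to the right and rows downward; lengths in m; the calibration is good to about 2 mm. A picture is of the moment at which its call begins. There is no depth.
- bot.close_job(): hands the job in, once; it reports no verdict.
Trained networks look in the newest picture that a camera, given by its name, has taken for a name from the list of things; names that differ only in an ending like _2 or _b are one class to them, and where a whole thing is asked for, a point or a joint stands for the part that bears it (a point fixed in the world has none). Each returns a list of dicts, best first, with "p" (0 to 1); they miss things now and then, are a little off and sometimes report something else, mostly with a low value. They report only what shows in the picture. A call takes as long as a camera call. They do not tell look-alikes from the thing itself.
- bot.look_for(query, camera): "xyz" ([x, y, z] in m, in world coordinates, good to about 4 mm: the middle of the surface that is visible of it).
- bot.spot_point(query, camera): "xyz" ([x, y, z] in m, in world coordinates, good to about 4 mm: a listed point, or the origin of a listed thing).
The state is a dict: "time_s": time; "joint_pos": joint angles; "joint_vel": joint speeds; "joint_efforts": joint torques, N m; "ee_pos": TCP position; "ee_rot": TCP orientation; "contact_force": force on the tool from outside, world axes, zero at the start; "torque": the same for the moment, N m; "gripper_width": finger opening in m.
Only numpy, scipy, OpenCV 4.12 (cv2) and the standard library are available. Lean on these libraries where they do the work, as an engineer would, in place of code of your own. Each camera call takes 0.05 s, during which the arm holds its last target. There are 200 camera calls.

## Task

Take the filter cartridge out of its wooden block by the bar on top, put its foot through the slot of the leak-test head, push it down against the spring until its body rests on the head's top plate, and turn it clockwise (seen from above) a quarter turn to the stop. Finish while holding it there, pushed down and turned, for the spring throws it back as soon as you ease off. The cartridge is brittle: squeeze its bar with no more than about 60 N and press it home gently, and leave the two filter rolls and the glue bottle alone.

Things in the scene. Friction and masses are not known exactly. Their poses are not given: they have to be found in the camera images.
- cartridge_bar (a point): Filter cartridge, 0.2 kg, 87 mm tall, upright. Point: centre of the white grip bar on its top, 50 mm long (x axis), 16 thick (y), 30 tall (z up). Alike after half a turn about z. Below this point: grey porous body with black cap, 66 mm diameter, from 15 to 49 mm below; stem 12 mm diameter, 49 to 64 below; steel cross foot 64 to 72 below.
- cartridge_foot (a point): Centre of the underside of the cartridge's steel foot, 72 mm straight below the bar's centre; same axes as the bar. The foot is 44 mm long (along x, under the bar), 10 mm wide (y) and 8 mm tall.
- slot (a point): Centre of the slot at the top face of the leak-test head's steel plate, 60 mm above the table. Slot 48 mm long (x axis), 14 mm wide (y), through the 6 mm plate. Below, a sprung pocket of the same outline takes the foot; its floor is 11 mm below the plate's top at rest, so the cartridge's body then stands 12 mm above the plate. It can turn only once pushed 3 mm down from there.
- seat (a joint): How far the sprung pocket is pushed down: 0 m at rest, about 0.012 when the cartridge's body rests on the plate. The spring needs about 6 N at the start and 13 N at 0.012.
- turn (a joint): How far the pocket is turned clockwise seen from above: 0 rad at rest (pocket under the slot), stop at 1.5 rad. A return spring of 0.04 to 0.12 N m turns it back. The foot has up to 0.1 rad of play in the pocket, so the pocket lags behind the cartridge.
- head: The leak-test head: fixed 96 mm square metal block, 60 mm tall, on a 140 mm square foot plate, with a gauge on one side. Origin on the table under the slot's centre, same axes as the slot.
- stand: Plywood holding block 120 mm square and 30 mm tall, fixed, with an upright through hole of 50 mm diameter at its centre, in which the cartridge's foot hangs; the cartridge's body rests on its top. Origin on the table at its centre.
- roll_a_mid (a point): Plain grey filter roll, 68 mm diameter, 36 mm tall, with a 20 mm hole, loose on a cardboard sheet; point at its centre. Not part of the job.
- roll_b_mid (a point): The other, like roll a. Not part of the job.
- glue_mid (a point): White glue bottle, 48 mm diameter, 120 mm tall, standing; point half-way up. Not part of the job.
There are look-alikes about, which are no part of the job. What is shaped like the part that bears cartridge_bar but yellow is not meant.

How it is judged:
By the outcome, as a careful person would: the job done as asked, in the order asked, and still so for the second after the job is handed in, while the arm keeps its last pose, push and grip.
It also fails if it takes over 42 s, if anything falls off the work surface, if the arm or the gripper's body presses on something with over 40 N, if the wrist force passes 120 N, or if a joint passes its speed limit or range.

## Working session

There is one attempt and no reset: what is moved stays moved. The work goes in short steps, Python scripts to look and compute and a tool call to move; the robot and the scene stay as the last step left them, time stands still between calls to the robot, and variables do not carry over. Pictures are saved under pics/ and viewed, about 8 in all and at most 12, crops included, and the job is handed in when it is done.

Besides the shell and the picture viewer there is one more tool, called after "Emit:" as name(argument=value, ...) on one line, values as JSON. play_rows: Moves the arm, as the interface text tells. Its arguments: {"type":"object","properties":{"moves":{"type":"array","items":{"type":"number"}},"force":{"type":"number"}},"required":["moves"]}

```bash
mkdir -p pics; python3 - <<'E'
from cell import bot
import cv2,numpy as np
o=bot.get_obs();print({k:np.round(v,3).tolist() for k,v in o.items()})
for c in("side","top"):
    d=bot.camera(c);cv2.imwrite(f"pics/{c}0.png",d["frame"]);print(c,np.round(d["mtx"],1).tolist(),d["k1"],np.round(d["origin"],3),np.round(d["rotation"],3).tolist())
    for q in("cartridge_bar","cartridge_foot","slot","head","stand","roll_a_mid","glue_mid"):
        print(q,[(round(float(r["p"]),2),np.round(r["xyz"],3).tolist()) for r in bot.spot_point(q,c)])
E
```

```text
{'time_s': 0.0, 'joint_pos': [67.491, 12.677, 87.526, 0.002, 79.912, -7.225], 'joint_vel': [0.013, -0.016, 0.059, 0.044, 0.05, -0.016], 'joint_efforts': [0.0, -49.688, -38.941, 0.0, 0.011, 0.0], 'ee_pos': [0.165, 0.602, 0.303], 'ee_rot': [[-0.001, 0.264, 0.965], [-0.002, 0.965, -0.264], [-1.0, -0.002, -0.0]], 'contact_force': [-0.79, 0.081, 0.864], 'torque': [-0.017, 0.024, 0.038], 'gripper_width': 0.086}
side [[418.8, 0.0, 278.9], [0.0, 418.8, 198.8], [0.0, 0.0, 1.0]] -0.0068878161826892905 [0.498 0.777 0.808] [[-0.985, 0.112, -0.129], [-0.169, -0.722, 0.671], [-0.018, 0.683, 0.73]]
cartridge_bar [(0.86, [0.547, 0.299, 0.069])]
cartridge_foot [(0.74, [0.568, 0.174, 0.003]), (0.6, [0.55, 0.304, -0.001])]
slot [(0.62, [0.557, -0.149, 0.057])]
head [(0.93, [0.558, -0.15, -0.001])]
stand [(0.56, [0.565, 0.17, -0.002])]
roll_a_mid [(0.74, [0.726, 0.094, 0.022])]
glue_mid [(0.62, [0.623, 0.378, 0.059])]
top [[417.2, 0.0, 277.8], [0.0, 417.2, 212.1], [0.0, 0.0, 1.0]] -0.08806886051246171 [0.412 0.073 1.06 ] [[-0.001, 0.979, -0.205], [-1.0, -0.002, -0.003], [-0.003, 0.205, 0.979]]
cartridge_bar [(0.97, [0.545, 0.3, 0.07]), (0.55, [0.566, 0.168, 0.08])]
cartridge_foot [(0.72, [0.57, 0.171, 0.002]), (0.62, [0.541, 0.301, 0.003])]
slot [(0.71, [0.563, -0.149, 0.055]), (0.7, [0.727, 0.099, 0.02]), (0.55, [0.563, 0.169, -0.002])]
head [(0.62, [0.559, -0.147, -0.002])]
stand [(0.87, [0.567, 0.167, -0.003]), (0.27, [0.628, 0.377, 0.066])]
roll_a_mid [(0.63, [0.725, 0.096, 0.022])]
glue_mid [(0.57, [0.626, 0.38, 0.064]), (0.42, [0.567, 0.172, 0.004])]
```

View pics/side0.png

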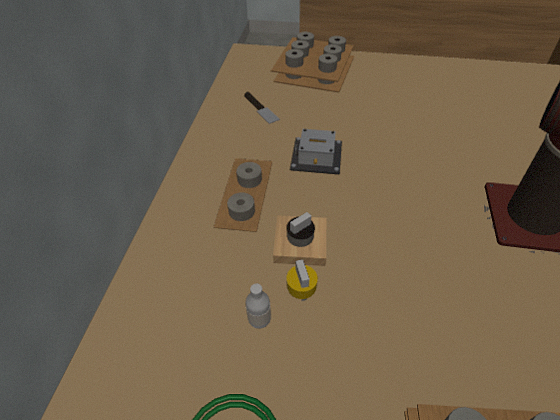

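View pics/top0.png

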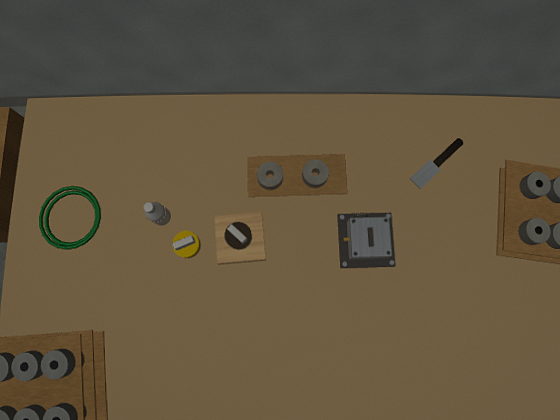

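The pictures show the cartridge in its plywood block at top (237,236) / side (301,230), and the yellow look-alike at top (185,243). The head with its slot is at top (370,237). Next I measure the yaws and centres.

```bash
cat > h.py <<'E'
from cell import bot
import cv2,numpy as np
def proj(d,P):
    c=(np.atleast_2d(P)-d["origin"])@np.array(d["rotation"]); s=np.c_[c[:,0],-c[:,1]]/-c[:,2:]
    s=s*(1+d["k1"]*(s**2).sum(1,keepdims=True)); M=np.array(d["mtx"]); return s@M[:2,:2].T+M[:2,2]
def back(d,uv,z):
    M=np.array(d["mtx"]); t=(np.atleast_2d(uv)-M[:2,2])/[M[0,0],M[1,1]]; s=t.copy()
    for _ in range(10): s=t/(1+d["k1"]*(s**2).sum(1,keepdims=True))
    r=np.c_[s[:,0],-s[:,1],-np.ones(len(s))]@np.array(d["rotation"]).T; o=np.array(d["origin"])
    return o+r*((z-o[2])/r[:,2])[:,None]
def rectify(d,cx,cy,z,half=.06,ppm=4000):
    # orthographic view of plane z: image right=-y, up=+x, 4 px/mm... 
    n=int(2*half*ppm); g=np.arange(n)/ppm-half
    Y,X=np.meshgrid(cy-g,cx-g); X,Y=np.meshgrid(cx-g,cy-g,indexing='ij')
    p=proj(d,np.c_[X.ravel(),Y.ravel(),np.full(X.size,z)]).astype(np.float32).reshape(n,n,2)
    return cv2.remap(d["frame"],p[...,0].copy(),p[...,1].copy(),cv2.INTER_CUBIC)
E
python3 - <<'E'
from h import *
rows=[]
for cx,cy,z,hf in((.566,.169,.094,.045),(.560,-.149,.060,.045)):
    r=[]
    for c in("top","side"):
        d=bot.camera(c); im=rectify(d,cx,cy,z,hf); r.append(cv2.resize(im,(360,360)))
    rows.append(np.hstack(r))
im=np.vstack(rows); im=cv2.convertScaleAbs(im,alpha=1.4)
cv2.imwrite("pics/rect.png",cv2.resize(im,(600,600)))
E
```

```text
(no output)
```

View pics/rect.png

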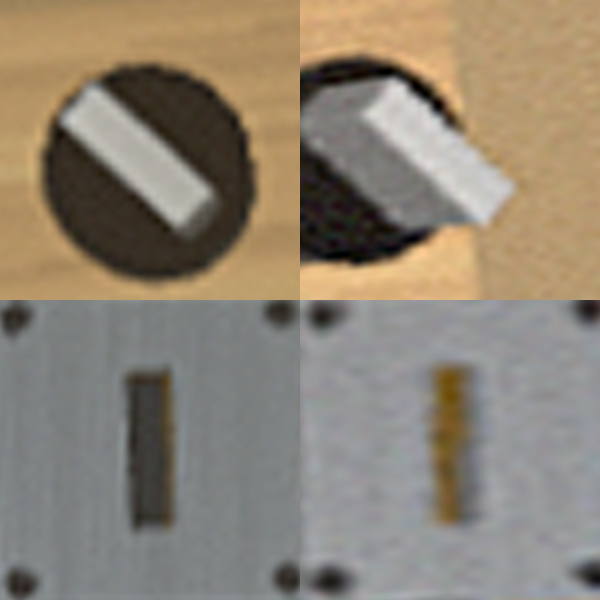

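```bash
python3 - <<'E'
from h import *
for c in("top","side"):
    d=bot.camera(c)
    for nm,cx,cy,z,hf in(("bar",.566,.169,.094,.045),("slot",.560,-.149,.060,.03)):
        im=rectify(d,cx,cy,z,hf); g=im.max(2).astype(int); sat=g-im.min(2)
        if nm=="bar": m=(g>(125 if c=="top" else 140))&(sat<28)
        else: m=(g<75)|(sat>40) if c=="top" else (sat>30)|(g<105)
        m=cv2.morphologyEx(m.astype(np.uint8),cv2.MORPH_OPEN,np.ones((9,9)))
        for q in sorted(cv2.findContours(m,0,2)[0],key=cv2.contourArea)[-3:]:
            (u,v),(w,h),a=cv2.minAreaRect(q); b=cv2.boxPoints(((u,v),(w,h),a)); e=b[1]-b[0] if np.hypot(*(b[1]-b[0]))>np.hypot(*(b[2]-b[1])) else b[2]-b[1]
            print(c,nm,"xy",round(cx+hf-v/4000,4),round(cy+hf-u/4000,4),"mm",round(w/4,1),round(h/4,1),"yaw",round(np.degrees(np.arctan2(-e[0],-e[1]))%180,1))
E
```

```text
top bar xy 0.5646 0.1733 mm 46.1 13.2 yaw 47.6
top slot xy 0.5602 -0.1487 mm 48.3 14.5 yaw 1.8
side bar xy 0.5659 0.1723 mm 48.2 14.4 yaw 47.9
side slot xy 0.5886 -0.1686 mm 2.8 3.2 yaw 90.0
side slot xy 0.5619 -0.1498 mm 50.9 19.0 yaw 2.0
```

Emit:
play_rows(moves=[0,-0.033,0.0525,0,0,0,0.05,0,-0.033,0.0525,0,0,0,0.05,0,-0.033,0.0525,0,0,0,0.05,0,-0.033,0.0525,0,0,0,0.05,0,-0.033,0.0525,0,0,0,0.05,0,-0.033,0.0525,0,0,0,0.05,0,-0.033,0.0525,0,0,0,0.05,0,-0.033,0.0525,0,0,0,0.05], force=45)

```text
time_s: 2.1
ee_pos: [0.5015, 0.2358, 0.3042]
ee_rot: [[0.001, 0.264, 0.965], [0.0, 0.965, -0.264], [-1.0, 0.001, 0.001]]
contact_force: [1.0, -0.0, -0.2]
gripper_width: 0.0498
```

Emit:
play_rows(moves=[0.02,-0.022,0.0395,0,0,0,0.05,0.02,-0.022,0.0395,0,0,0,0.05,0,0,0,-10.5,0,0,0.05,0,0,0,-10.5,0,0,0.05,0,0,0,-10.5,0,0,0.05,0,0,0,-10.5,0,0,0.05,0,0,0,-10.5,0,0,0.05,0,0,0,-10.5,0,0,0.05])

```text
time_s: 3.1
ee_pos: [0.5649, 0.1742, 0.2639]
ee_rot: [[0.0, -0.744, 0.668], [0.0, 0.668, 0.744], [-1.0, -0.0, 0.0]]
contact_force: [0.2, -0.5, 0.6]
gripper_width: 0.0501
```

```bash
cat >> h.py <<'E'
def delta(target,yaw):
    o=bot.get_obs();R=np.array(o["ee_rot"]);p=np.array(o["ee_pos"])
    y=np.degrees(np.arctan2(R[1,1],R[0,1]))
    print("t",round(o["time_s"],2),"p",p.round(4),"yaw",round(y,2),"down",R[:,0].round(4),"w",round(o["gripper_width"],4),"F",np.round(o["contact_force"],1),"T",np.round(o["torque"],2))
    print("tool shift",(R.T@(np.array(target)-p)).round(4),"rx",round(-((yaw-y+180)%360-180),2))
E
python3 - <<'E'
from h import *
delta([.565,.173,.141],137.8)
E
```

```text
t 3.1 p [0.5649 0.1742 0.2639] yaw 138.06 down [ 1.e-04  0.e+00 -1.e+00] w 0.0501 F [ 0.2 -0.5  0.6] T [ 0.05  0.08 -0.02]
tool shift [ 0.1229 -0.0009 -0.0009] rx 0.26
```

Emit:
play_rows(moves=[0.04,-0.001,-0.001,0.2,0,0,0.05,0.04,0,0,0,0,0,0.05,0.02,0,0,0,0,0,0.05,0.015,0,0,0,0,0,0.05,0.008,0,0,0,0,0,0.05,0,0,0,0,0,0,0.05])

```text
time_s: 3.85
ee_pos: [0.5652, 0.1729, 0.1412]
ee_rot: [[0.0, -0.737, 0.675], [0.0, 0.675, 0.737], [-1.0, -0.0, 0.0]]
contact_force: [0.5, -0.1, 0.2]
gripper_width: 0.0499
```

```bash
python3 - <<'E'
from h import *
delta([.565,.173,.141],137.8)
im=bot.camera("side")["frame"][170:290,220:380]
cv2.imwrite("pics/g1.png",cv2.resize(im,None,fx=4,fy=4,interpolation=2))
E
```

```text
t 3.85 p [0.5652 0.1729 0.1412] yaw 137.52 down [ 3.e-04  0.e+00 -1.e+00] w 0.0499 F [ 0.5 -0.1  0.2] T [ 0.03 -0.03  0.01]
tool shift [ 0.0002  0.0003 -0.0001] rx -0.28
```

View pics/g1.png

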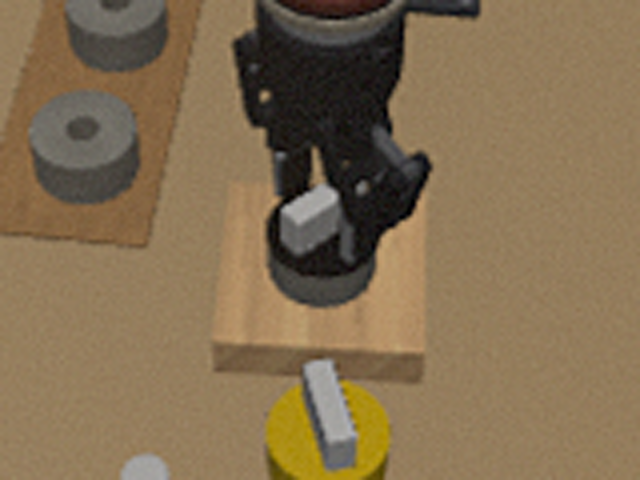

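The fingers straddle the bar at (310,215) in the crop, clear of the cap. Closing now.

Emit:
play_rows(moves=[0,0,0,0,0,0,0.03,0,0,0,0,0,0,0.02,0,0,0,0,0,0,0.01,0,0,0,0,0,0,0.01,0,0,0,0,0,0,0.01,0,0,0,0,0,0,0.01], force=50)

```text
time_s: 4.65
ee_pos: [0.5655, 0.1728, 0.1417]
ee_rot: [[0.001, -0.737, 0.675], [0.0, 0.675, 0.737], [-1.0, -0.001, 0.001]]
contact_force: [-0.3, -0.9, 5.3]
gripper_width: 0.0148
```

Emit:
play_rows(moves=[-0.01,0,0,0,0,0,0.01,-0.02,0,0,0,0,0,0.01,-0.03,0,0,0,0,0,0.01,-0.04,0,0,0,0,0,0.01,0,0,0,0,0,0,0.01])

```text
time_s: 5.28
ee_pos: [0.5672, 0.1733, 0.2461]
ee_rot: [[0.009, -0.738, 0.675], [0.001, 0.675, 0.738], [-1.0, -0.005, 0.007]]
contact_force: [0.1, -0.2, -2.7]
gripper_width: 0.0152
```

```bash
python3 - <<'E'
from h import *
delta([.561,-.149,.241],91.9)
for c in("top","side"):
    d=bot.camera(c)
    print(c,[(q,round(float(r["p"]),2),np.round(r["xyz"],3).tolist()) for q in("cartridge_bar","cartridge_foot") for r in bot.spot_point(q,c)])
E
```

```text
t 5.28 p [0.5672 0.1733 0.2461] yaw 137.52 down [ 0.0086  0.0014 -1.    ] w 0.0152 F [ 0.1 -0.2 -2.7] T [-0.04  0.   -0.03]
tool shift [ 0.0046 -0.213  -0.2419] rx 45.62
top [('cartridge_bar', 0.78, [0.546, 0.301, 0.069]), ('cartridge_bar', 0.54, [0.568, 0.171, 0.18]), ('cartridge_foot', 0.57, [0.546, 0.301, -0.002])]
side [('cartridge_bar', 0.95, [0.567, 0.176, 0.18]), ('cartridge_bar', 0.67, [0.546, 0.298, 0.071]), ('cartridge_foot', 0.93, [0.562, 0.174, 0.104]), ('cartridge_foot', 0.9, [0.552, 0.302, 0.001])]
```

Emit:
play_rows(moves=[0,-0.014,-0.016,0,0,0,0.01,0,-0.028,-0.032,0,0,0,0.01,0,-0.032,-0.0363,0,0,0,0.01,0,-0.032,-0.0363,0,0,0,0.01,0,-0.032,-0.0363,0,0,0,0.01,0,-0.032,-0.0363,0,0,0,0.01,0,-0.028,-0.032,0,0,0,0.01,0,-0.015,-0.017,0,0,0,0.01])

```text
time_s: 6.58
ee_pos: [0.5662, -0.1244, 0.2402]
ee_rot: [[-0.012, -0.708, 0.706], [-0.035, 0.706, 0.707], [-0.999, -0.016, -0.033]]
contact_force: [0.6, 0.1, -3.5]
gripper_width: 0.0149
```

Emit:
play_rows(moves=[0,0,0,9.1,0,0,0.01,0,0,0,9.1,0,0,0.01,0,0,0,9.1,0,0,0.01,0,0,0,9.1,0,0,0.01,0,0,0,9.1,0,0,0.01,0,0,0,0,0,0,0.01,0,0,0,0,0,0,0.01])

```text
time_s: 7.45
ee_pos: [0.5665, -0.1222, 0.2405]
ee_rot: [[-0.011, 0.002, 1.0], [-0.034, 0.999, -0.002], [-0.999, -0.034, -0.011]]
contact_force: [-0.8, -0.5, -2.7]
gripper_width: 0.0147
```

```bash
python3 - <<'E'
from h import *
delta([.561,-.149,.241],91.9)
im=bot.camera("side")["frame"][80:200,250:410]
cv2.imwrite("pics/g2.png",cv2.resize(im,None,fx=5,fy=5,interpolation=2))
print([(q,round(float(r["p"]),2),np.round(r["xyz"],3).tolist()) for q in("cartridge_bar","cartridge_foot") for r in bot.spot_point(q,"side")])
E
```

```text
t 7.45 p [ 0.5665 -0.1222  0.2405] yaw 89.88 down [-0.0111 -0.0344 -0.9993] w 0.0147 F [-0.8 -0.5 -2.7] T [ 0.1  -0.02 -0.05]
tool shift [ 0.0005 -0.0268 -0.0054] rx -2.02
[('cartridge_bar', 0.94, [0.568, -0.123, 0.181]), ('cartridge_bar', 0.91, [0.548, 0.302, 0.072]), ('cartridge_foot', 0.9, [0.546, 0.302, -0.002])]
```

View pics/g2.png

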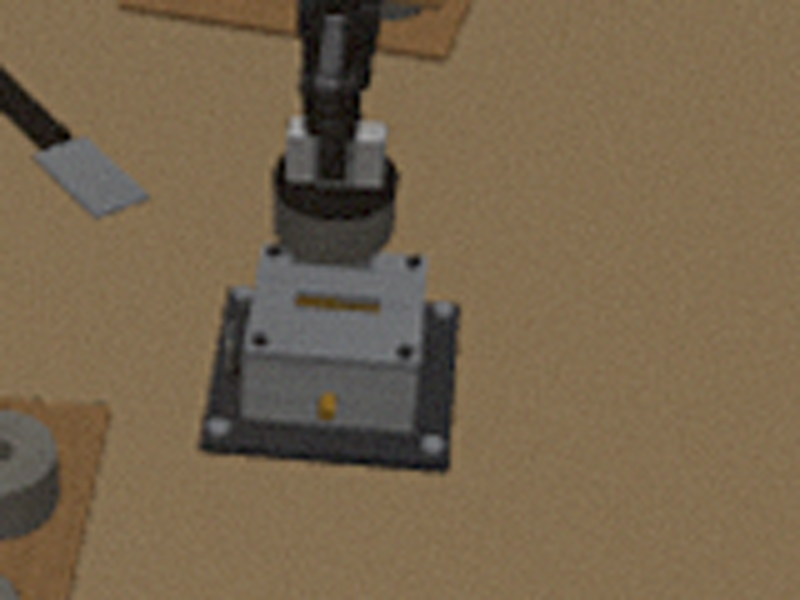

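The bar is held centred at (338,150), well above the head's slot at (338,302). However, the tool has picked up a 2° tilt, so I work out the full correction.

```bash
cat >> h.py <<'E'
from scipy.spatial.transform import Rotation as Ro
def full(target,yaw):
    delta(target,yaw)
    o=bot.get_obs();R=np.array(o["ee_rot"]);a=np.radians(yaw)
    x=np.array([0,0,-1.]);y=np.array([np.cos(a),np.sin(a),0]);D=np.c_[x,y,np.cross(x,y)]
    print("rotvec",Ro.from_matrix(R.T@D).as_rotvec(degrees=True).round(2),"shift after turn",(D.T@(np.array(target)-o["ee_pos"])).round(4))
E
python3 - <<'E'
from h import *
full([.561,-.149,.235],91.9)
E
```

```text
t 7.6 p [ 0.5664 -0.1226  0.2407] yaw 89.75 down [-0.0109 -0.0345 -0.9993] w 0.0153 F [ 0.4  0.4 -2.2] T [ 0.06  0.03 -0.  ]
tool shift [ 0.0066 -0.0262 -0.0052] rx -2.15
rotvec [-2.16 -0.65  1.97] shift after turn [ 0.0057 -0.0262 -0.0063]
```

Emit:
play_rows(moves=[0,0,0,-1.1,-0.3,1,0.01,0,0,0,-1.1,-0.3,1,0.01,0,-0.013,-0.003,0,0,0,0.01,0,-0.013,-0.003,0,0,0,0.01,0,0,0,0,0,0,0.01,0,0,0,0,0,0,0.01])

```text
time_s: 8.35
ee_pos: [0.5611, -0.1493, 0.2407]
ee_rot: [[-0.001, -0.031, 1.0], [0.001, 1.0, 0.031], [-1.0, 0.001, -0.001]]
contact_force: [-0.2, 0.7, -2.3]
gripper_width: 0.015
```

```bash
python3 - <<'E'
from h import *
ims=[]
for c,s in(("side",np.s_[60:180,240:400]),("top",np.s_[180:300,290:450])):
    d=bot.camera(c); ims.append(cv2.resize(d["frame"][s],None,fx=5,fy=5,interpolation=2)[:, :])
    print(c,[(q,round(float(r["p"]),2),np.round(r["xyz"],3).tolist()) for q in("cartridge_bar","cartridge_foot") for r in bot.spot_point(q,c) if r["xyz"][1]<0])
cv2.imwrite("pics/g3.png",cv2.resize(np.vstack(ims),(400,600)))
full([.561,-.149,.235],91.9)
E
```

```text
side [('cartridge_bar', 0.66, [0.563, -0.144, 0.181]), ('cartridge_foot', 0.8, [0.564, -0.15, 0.106])]
top [('cartridge_bar', 0.51, [0.562, -0.149, 0.178]), ('cartridge_foot', 0.44, [0.731, -0.021, 0.026]), ('cartridge_foot', 0.38, [0.561, -0.15, 0.102])]
t 8.65 p [ 0.5613 -0.1487  0.2407] yaw 91.85 down [-8.e-04  5.e-04 -1.e+00] w 0.0149 F [ 0.3 -0.2 -2.2] T [-0.   -0.05  0.03]
tool shift [ 0.0057 -0.0003 -0.0003] rx -0.05
rotvec [-0.05 -0.04 -0.03] shift after turn [ 0.0057 -0.0003 -0.0003]
```

View pics/g3.png

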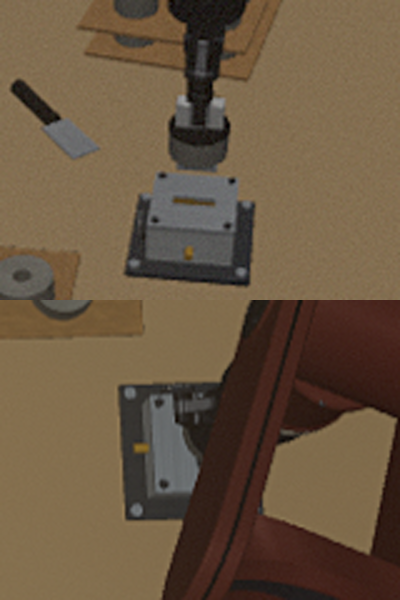

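Emit:
play_rows(moves=[0.02,0,0,0,0,0,0.01,0.012,0,0,0,0,0,0.01,0.007,0,0,0,0,0,0.01,0.005,0,0,0,0,0,0.01,0.003,0,0,0,0,0,0.01,0,0,0,0,0,0,0.01])

```text
time_s: 9.4
ee_pos: [0.5612, -0.149, 0.1937]
ee_rot: [[-0.001, -0.032, 0.999], [0.0, 0.999, 0.032], [-1.0, 0.0, -0.001]]
contact_force: [0.0, 0.4, -2.6]
gripper_width: 0.0148
```

```bash
python3 - <<'E'
from h import *
full([.561,-.149,.185],91.9)
im=bot.camera("side")["frame"][90:180,260:380]
full([.561,-.149,.185],91.9)
cv2.imwrite("pics/g4.png",cv2.resize(im,None,fx=6,fy=6,interpolation=2))
E
```

```text
t 9.4 p [ 0.5612 -0.149   0.1937] yaw 91.83 down [-7.e-04  4.e-04 -1.e+00] w 0.0148 F [ 0.   0.4 -2.6] T [-0.01  0.01 -0.06]
tool shift [ 0.0087  0.     -0.0002] rx -0.07
rotvec [-0.07 -0.04 -0.03] shift after turn [ 0.0087  0.     -0.0002]
t 9.45 p [ 0.5614 -0.1491  0.194 ] yaw 91.83 down [-3.e-04  3.e-04 -1.e+00] w 0.015 F [-0.4 -0.4 -3.1] T [ 0.02  0.03 -0.01]
tool shift [ 0.009   0.0001 -0.0003] rx -0.07
rotvec [-0.07 -0.02 -0.02] shift after turn [ 0.009   0.0001 -0.0004]
```

View pics/g4.png

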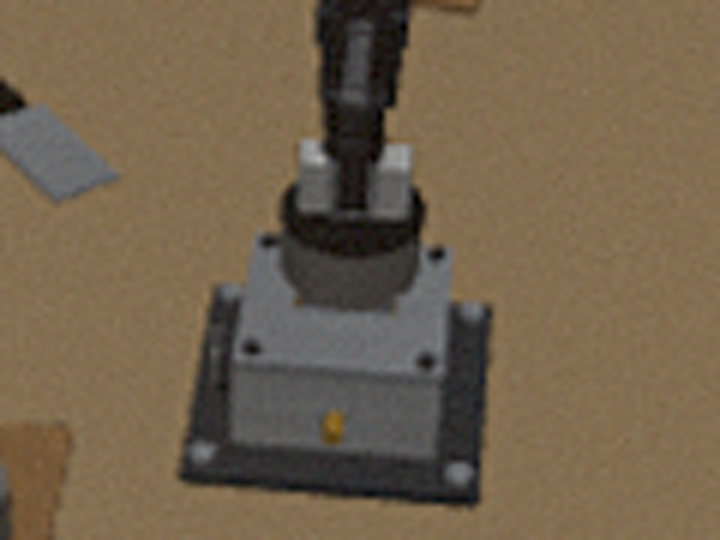

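The foot hangs right over the slot, with the body at (350,265) and the slot ends showing at (300,300) and (395,303). There is no contact yet, so I feel my way down.

Emit:
play_rows(moves=[0.002,0,0,0,0,0,0.01,0.002,0,0,0,0,0,0.01,0,0,0,0,0,0,0.01])

```text
time_s: 9.82
ee_pos: [0.5611, -0.149, 0.1895]
ee_rot: [[-0.001, -0.032, 0.999], [0.001, 0.999, 0.032], [-1.0, 0.001, -0.001]]
contact_force: [-0.3, -0.8, -3.0]
gripper_width: 0.0153
```

Emit:
play_rows(moves=[0.002,0,0,0,0,0,0.01,0.001,0,0,0,0,0,0.01,0,0,0,0,0,0,0.01])

```text
time_s: 10.2
ee_pos: [0.5611, -0.1489, 0.1865]
ee_rot: [[-0.001, -0.032, 0.999], [0.001, 0.999, 0.032], [-1.0, 0.001, -0.001]]
contact_force: [0.6, 0.1, -2.5]
gripper_width: 0.0149
```

It is through the slot without contact. Pushing on against the spring.

Emit:
play_rows(moves=[0.002,0,0,0,0,0,0.01,0.002,0,0,0,0,0,0.01,0.002,0,0,0,0,0,0.01,0,0,0,0,0,0,0.01])

```text
time_s: 10.7
ee_pos: [0.5615, -0.1491, 0.1812]
ee_rot: [[-0.0, -0.032, 0.999], [0.0, 0.999, 0.032], [-1.0, 0.0, -0.0]]
contact_force: [-0.9, 0.6, 3.6]
gripper_width: 0.0149
```

Emit:
play_rows(moves=[0.002,0,0,0,0,0,0.01,0.002,0,0,0,0,0,0.01,0.0015,0,0,0,0,0,0.01,0,0,0,0,0,0,0.01])

```text
time_s: 11.2
ee_pos: [0.5615, -0.1491, 0.1757]
ee_rot: [[0.0, -0.032, 0.999], [0.0, 0.999, 0.032], [-1.0, 0.0, 0.0]]
contact_force: [-1.5, 0.8, 5.9]
gripper_width: 0.0147
```

Emit:
play_rows(moves=[0.0015,0,0,0,0,0,0.01,0.0015,0,0,0,0,0,0.01,0,0,0,0,0,0,0.01])

```text
time_s: 11.58
ee_pos: [0.5616, -0.1491, 0.173]
ee_rot: [[0.0, -0.032, 0.999], [0.0, 0.999, 0.032], [-1.0, 0.0, 0.0]]
contact_force: [-1.9, 2.3, 8.1]
gripper_width: 0.0155
```

Emit:
play_rows(moves=[0.001,0,0,0,0,0,0.01,0.0007,0,0,0,0,0,0.01,0,0,0,0,0,0,0.01])

```text
time_s: 11.95
ee_pos: [0.5616, -0.1491, 0.1717]
ee_rot: [[0.0, -0.032, 0.999], [-0.0, 0.999, 0.032], [-1.0, -0.0, 0.0]]
contact_force: [-2.5, 1.5, 8.6]
gripper_width: 0.0152
```

Emit:
play_rows(moves=[0.001,0,0,0,0,0,0.01,0,0,0,0,0,0,0.01])

```text
time_s: 12.2
ee_pos: [0.5617, -0.1492, 0.1717]
ee_rot: [[0.0, -0.032, 0.999], [-0.0, 0.999, 0.032], [-1.0, -0.0, 0.0]]
contact_force: [-5.9, 2.1, 15.6]
gripper_width: 0.0148
```

Emit:
play_rows(moves=[0.001,0,0,0,0,0,0.01,0,0,0,0,0,0,0.01])

```text
time_s: 12.45
ee_pos: [0.5617, -0.1492, 0.1717]
ee_rot: [[0.0, -0.032, 0.999], [-0.0, 0.999, 0.032], [-1.0, -0.0, 0.0]]
contact_force: [-9.7, 3.3, 22.7]
gripper_width: 0.0147
```

The body is on the plate: the height stays at 0.1717 while the force rises. I ease off slightly and turn clockwise.

Emit:
play_rows(moves=[-0.0008,0,0,0,0,0,0.01,0,0,0,4,0,0,0.01,0,0,0,6,0,0,0.01,0,0,0,6,0,0,0.01,0,0,0,6,0,0,0.01,0,0,0,6,0,0,0.01])

```text
time_s: 13.2
ee_pos: [0.5622, -0.1491, 0.1717]
ee_rot: [[0.002, 0.444, 0.896], [-0.0, 0.896, -0.444], [-1.0, 0.001, 0.002]]
contact_force: [-3.6, 2.8, 15.8]
gripper_width: 0.0148
```

```bash
python3 - <<'E'
from h import *
full([.561,-.149,.1717],1.9-4)
E
```

```text
t 13.2 p [ 0.5622 -0.1491  0.1717] yaw 63.66 down [ 1.7e-03 -2.0e-04 -1.0e+00] w 0.0148 F [-3.6  2.8 15.8] T [0.65 0.8  0.18]
tool shift [-0.     -0.0005 -0.0011] rx 65.76
rotvec [65.76  0.07 -0.08] shift after turn [-0.     -0.0012 -0.    ]
```

Emit:
play_rows(moves=[0,0,0,6.5,0,0,0.01,0,0,0,6.5,0,0,0.01,0,0,0,6.5,0,0,0.01,0,0,0,6.5,0,0,0.01,0,0,0,6.5,0,0,0.01,0,0,0,6.5,0,0,0.01,0,0,0,6.5,0,0,0.01,0,0,0,6.5,0,0,0.01])

```text
time_s: 14.2
ee_pos: [0.5628, -0.1497, 0.1716]
ee_rot: [[0.004, 0.979, 0.202], [-0.002, 0.202, -0.979], [-1.0, 0.003, 0.002]]
contact_force: [-1.4, 0.3, 12.5]
gripper_width: 0.0149
```

```bash
python3 - <<'E'
from h import *
full([.561,-.149,.1717],1.9)
E
```

```text
t 14.2 p [ 0.5628 -0.1497  0.1716] yaw 11.64 down [ 0.0036 -0.0016 -1.    ] w 0.0149 F [-1.4  0.3 12.5] T [0.09 0.23 0.17]
tool shift [-0.0001 -0.0016 -0.001 ] rx 9.74
rotvec [ 9.74  0.11 -0.19] shift after turn [-0.0001 -0.0018 -0.0007]
```

Emit:
play_rows(moves=[0.0005,0,0,4,0,0,0.01,0,0,0,3,0,0,0.01,0,0,0,3,0,0,0.01,0,0,0,0,0,0,0.01])

```text
time_s: 14.7
ee_pos: [0.5628, -0.1498, 0.1716]
ee_rot: [[0.004, 0.999, 0.032], [-0.002, 0.032, -0.999], [-1.0, 0.004, 0.002]]
contact_force: [-1.2, 0.1, 13.9]
gripper_width: 0.0152
```

```bash
python3 - <<'E'
from h import *
full([.561,-.149,.1717],0)
E
```

```text
t 14.7 p [ 0.5628 -0.1498  0.1716] yaw 1.81 down [ 0.0038 -0.0019 -1.    ] w 0.0152 F [-1.2  0.1 13.9] T [0.12 0.54 0.13]
tool shift [-0.0001 -0.0018 -0.0009] rx 1.81
rotvec [ 1.81  0.11 -0.21] shift after turn [-0.0001 -0.0018 -0.0008]
```

Emit:
play_rows(moves=[0.0003,0,0,2,0,0,0.01,0,0,0,0,0,0,0.01])

```text
time_s: 14.95
ee_pos: [0.5627, -0.1497, 0.1716]
ee_rot: [[0.003, 1.0, -0.003], [-0.002, -0.003, -1.0], [-1.0, 0.003, 0.002]]
contact_force: [-3.5, -0.0, 17.1]
gripper_width: 0.0153
```

```bash
python3 - <<'E'
from h import *
full([.561,-.149,.1717],0)
E
```

```text
t 14.95 p [ 0.5627 -0.1497  0.1716] yaw -0.15 down [ 0.0033 -0.0018 -1.    ] w 0.0153 F [-3.5 -0.  17.1] T [0.21 0.76 0.28]
tool shift [-0.0001 -0.0017 -0.0007] rx -0.15
rotvec [-0.15  0.1  -0.19] shift after turn [-0.0001 -0.0017 -0.0007]
```

Emit:
play_rows(moves=[0,0,0,1.5,0,0,0.01,0,0,0,0,0,0,0.01])

```text
time_s: 15.2
ee_pos: [0.5626, -0.1496, 0.1717]
ee_rot: [[0.003, 1.0, -0.028], [-0.002, -0.028, -1.0], [-1.0, 0.003, 0.002]]
contact_force: [-5.1, 1.8, 18.5]
gripper_width: 0.0154
```

```bash
python3 - <<'E'
from h import *
full([.561,-.149,.1717],0)
E
```

```text
t 15.2 p [ 0.5626 -0.1496  0.1717] yaw -1.63 down [ 0.0029 -0.0017 -1.    ] w 0.0154 F [-5.1  1.8 18.5] T [0.24 0.93 0.42]
tool shift [-0.     -0.0016 -0.0006] rx -1.63
rotvec [-1.63  0.09 -0.17] shift after turn [-0.     -0.0016 -0.0006]
```

The turning moment rises 0.13 → 0.28 → 0.42 N m, after about 93.5° of turn (1.5 rad plus play). That is the stop. I let it settle and take a last look.

Emit:
play_rows(moves=[0,0,0,0,0,0,0.01,0,0,0,0,0,0,0.01,0,0,0,0,0,0,0.01,0,0,0,0,0,0,0.01])

```text
time_s: 15.7
ee_pos: [0.5626, -0.1496, 0.1717]
ee_rot: [[0.003, 1.0, -0.028], [-0.002, -0.028, -1.0], [-1.0, 0.003, 0.002]]
contact_force: [-4.1, 1.5, 18.1]
gripper_width: 0.0153
```

```bash
python3 - <<'E'
from h import *
full([.561,-.149,.1717],0)
im=bot.camera("side")["frame"][90:180,260:380]
cv2.imwrite("pics/g5.png",cv2.resize(im,None,fx=6,fy=6,interpolation=2))
E
```

```text
t 15.7 p [ 0.5626 -0.1496  0.1717] yaw -1.62 down [ 0.0029 -0.0016 -1.    ] w 0.0153 F [-4.1  1.5 18.1] T [0.26 0.91 0.31]
tool shift [-0.     -0.0016 -0.0006] rx -1.62
rotvec [-1.62  0.09 -0.16] shift after turn [-0.     -0.0016 -0.0006]
```

View pics/g5.png

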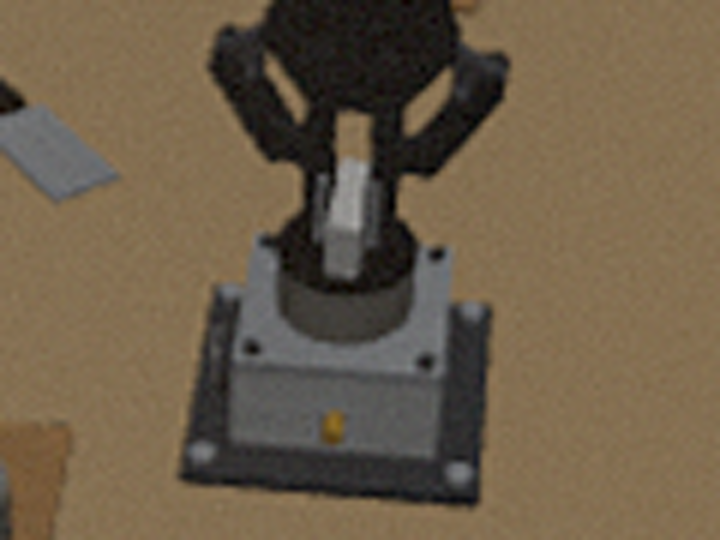

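The body sits on the plate at (345,290), and the bar at (347,215) is now square to the slot. One small extra turn checks the stop.

Emit:
play_rows(moves=[0,0,0,1.5,0,0,0.01,0,0,0,0,0,0,0.01,0,0,0,0,0,0,0.01,0,0,0,0,0,0,0.01])

```text
time_s: 16.25
ee_pos: [0.5625, -0.1496, 0.1717]
ee_rot: [[0.003, 0.999, -0.054], [-0.002, -0.054, -0.999], [-1.0, 0.003, 0.002]]
contact_force: [-5.7, 2.4, 19.3]
gripper_width: 0.0148
```

```bash
python3 - <<'E'
from h import *
full([.561,-.149,.1717],0)
E
```

```text
t 16.25 p [ 0.5625 -0.1496  0.1717] yaw -3.07 down [ 0.0025 -0.0017 -1.    ] w 0.0148 F [-5.7  2.4 19.3] T [0.26 1.03 0.68]
tool shift [-0.     -0.0015 -0.0005] rx -3.07
rotvec [-3.07  0.1  -0.15] shift after turn [-0.     -0.0015 -0.0006]
```

```bash
python3 -c "
from cell import bot
print(bot.close_job())"
```

```text
the job is handed in; nothing more can be done
None
```

I moved the cartridge from its block to the leak-test head, pushed it down onto the plate and turned it clockwise to the stop. I handed the job in at about 16 s with the arm still holding it there. The interface reports no verdict.

**Grip:** the bar was squeezed with 50 N. The foot went through the slot without touching.

**Pushed down:** the body met the plate where expected, at a tool height of 0.1717 m. The height stayed there while the force rose, briefly to about 23 N. At hand-in the push was about 19 N.

**Turned:** the tool had turned about 95°. The turning moment rose from 0.13 to 0.68 N m over the last few degrees. That is well above the return spring, so I take it to be at the stop. I had no direct reading of the seat or turn joints.

**Neighbours:** the moves kept well clear of the rolls, the glue bottle and the yellow look-alike. I took no final picture of them.

**Small disagreements:**
- The tool picked up a 2° tilt during the carry, which I corrected before insertion.
- At the end the tool sat about 1.5 mm off the measured slot centre, with a 6 N sideways force.

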